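Flip the amber filter out of the rover camera's view

ROBOT

A 6-joint arm with a two-finger parallel gripper is mounted at the origin on the work surface. World frame = base frame: x ahead of the robot, y to its left, z up, the work surface at z = 0. Lengths are in mm, angles in degrees, forces in N, time in s.
With the tool pointing down it reaches from about 325 to 925 mm from the base axis. Payload 3.1 kg.
Tool frame: the origin (TCP) lies at the very end of the fingers, on their centre line; the grasp point (between the pads) lies grasp_offset behind it (grasp_offset is the distance from the TCP to the grasp point, in mm); z points along the fingers, x is the direction in which the jaws open and shut, and the axes are right-handed (so a half turn about z gives the same grasp; the last joint's range is limited). The gripper opens to 85 mm and grips with 20 to 120 N. Pads are 22 mm wide; open, the fingers measure 114 mm over their backs; the gripper's body (76 mm by 85 mm) begins 54 mm behind the grasp point. The pads swing forward as they close: fully open they stand 13 mm farther back than shut.
Start: joints at [-69.97, 12.427, 92.441, -0, 75.132, -6.429], TCP at [278.497, -559.534, 231.3] pointing down, gripper open.
Joint ranges: [-157.48, 157.48], [-44.54, 120.13], [17.64, 146.25], [-64.5, 244.5], [7.68, 150.69], [-147.95, 147.95]. Speed limits (degrees/s): [159.86, 159.86, 180, 180, 180, 180].

INTERFACE

Orientations are given as [roll, pitch, yaw] about the fixed x, y, z axes, in that order (R = Rz(yaw) Ry(pitch) Rx(roll)).
In Python, from station import * gives the robot as it stands. Calls block until the motion is done:
- goto(position, orientation): joint-space move of the TCP to a pose.
- move_l(position, attitude=None, speed=150): straight line of the TCP; attitude=None keeps the orientation; speed is the mean speed in mm/s.
- move_j(angles): joint-space move.
- grip(opening, squeeze=None): finger opening in mm; squeeze is the grip in N (None keeps the last); returns when the fingers have stopped.
- wait(seconds).
- solve_ik(position, orientation): joint angles nearest the present ones, or None.
- get_obs(): the state.
- get_image(name): name is "scene" or "side" or "wrist"; returns the picture (384x512x3 uint8, red, green, blue); there is no depth.
- get_calibration(name): a dict with "fx", "fy", "cx", "cy" (pixels), "R" (3x3) and "t" (3): a world point X has camera coordinates R X + t; the wrist camera has in their place "mount" (4x4, takes a point from camera to tool coordinates, whose origin is the TCP and whose axes are the tool frame's). Camera axes: x right, y down, z forward; pixel columns grow to the right and rows downward; lengths in mm; the calibration is good to about 2 mm. A picture is of the moment at which its call begins: read the wrist's pose just before it. get_calibration takes no time and is no camera call.
A pose or a line that the arm cannot do raises Unreachable and nothing moves.
- sign_off(): hands the job in, once; it reports no verdict.
Trained networks look in the newest picture that a camera, given by its name, has taken for a name from the list of things; names that differ only in an ending like _2 or _b are one class to them, and where a whole thing is asked for, a point or a joint stands for the part that bears it (a point fixed in the world has none). Each returns a list of dicts, best first, with "score" (0 to 1); they miss things now and then, are a little off and sometimes report something else, mostly with a low value. They report only what shows in the picture. A call takes as long as a camera call.
- spot_in(name, camera): "extent" ([centre column, centre row, width, height] in pixels, round what is visible of it).
- regions_of(name, camera): "region" (384x512 bool, what is visible of it) and "extent" ([centre column, centre row, width, height] in pixels, round what is visible of it).
The state is a dict: "t": time; "joint_pos": joint angles; "qvel": joint speeds; "effort": joint torques, N m; "tcp_pos": TCP position; "ee_rot": TCP orientation; "wrist_force": force on the tool from outside, world axes, zero at the start; "moment": the same for the moment, N m; "grip_width": finger opening in mm.
Only numpy, scipy, OpenCV 4.12 (cv2) and the standard library are available. Lean on these libraries where they do the work, as an engineer would, in place of code of your own. Each camera call takes 0.05 s, during which the arm holds its last target.

TASK

The small white rover looks along the rail at the chequered chart through three flip-up filters. Tip the amber filter over, away from the rover and towards the chart, past its snap point so that its spring lays it down on its stop. Leave the other two filters as they are: the blue one standing, the green one lying down.

Things in the scene. Friction and masses are not known exactly. Their poses are not given: they have to be found in the camera images.
- flap_amber (a joint): Hinge of the amber (orange-yellow) flap, rad: 0 = upright on its stop (start), 1.45 = lying on the far stop, towards the chart. An over-centre spring drives it away from the snap point at about 0.53; tipping takes under 2 N at the push bar. Plate 56 mm wide, 8 thick, 88 tall above its hinge line, which runs across the rail 64 mm above the table; the top 30 mm is the plain push bar, the window is below.
- amber_bar (a point): Centre of the amber flap's push bar (56 mm wide, 30 tall, 8 thick), 73 mm from the hinge line, 137 mm above the table when upright. Axes turn with the flap: x along the hinge, y square to the plate, along the rail from rover to chart (level when upright: the way to tip it), z hinge to top edge. Three mounts, any order, 110 to 150 mm apart; rover and chart at the rail's ends are 162 mm high. The rig is fixed.
- flap_blue (a joint): Hinge of the blue filter flap, same build, spring and direction, on its own mount in the row: 0 = upright, where it starts and must stay, 1.45 = down.
- flap_green (a joint): Hinge of the green filter flap, same build, spring and direction, on its own mount in the row: it starts lying down at 1.45 and must stay down; lying, it reaches 88 mm along the rail from its hinge, its top at most 82 mm above the table.

How it is judged:
By the outcome, as a careful person would: the job done as asked, in the order asked, and still so for the second after the job is handed in, with the robot touching nothing.
It also fails if it takes over 29 s, if anything falls off the work surface, if the arm or the gripper's body presses on something with over 40 N, if the wrist force passes 120 N, or if a joint passes its speed limit or range.

## Working session

There is one attempt and no reset: what is moved stays moved. The work goes in short steps, each a Python script; the robot and the scene stay as the last script left them, time stands still between calls to the robot, and variables do not carry over. Pictures are saved under pics/ and viewed, and the job is handed in when it is done.

```bash
mkdir -p pics; ls; cat > h.py <<'E'
from station import *
import numpy as np, cv2
def save(n,f):
    im=get_image(n); cv2.imwrite('pics/'+f,cv2.cvtColor(im,cv2.COLOR_RGB2BGR)); return im
E
python3 - <<'E'
from h import *
o=get_obs();print(o['t'],o['tcp_pos'],o['ee_rot'],o['grip_width'])
for c in('scene','side'):
    save(c,c+'0.png')
    for n in('flap_amber','amber_bar','flap_blue','flap_green'):
        for d in spot_in(n,c)[:2]:print(c,n,round(d['score'],2),np.round(d['extent'],1))
    print(get_calibration(c))
print(get_obs()['t'])
E
```

```text
pics
0.0 [ 278.2022512  -558.73315129  229.96370479] [-1.79986748e+02  1.39159569e-01 -6.35397822e+01] 85.21510109457056
scene flap_amber 0.72 [206.8 231.6  21.3  47.5]
scene amber_bar 0.83 [205.8 231.1  18.3  44.2]
scene flap_blue 0.91 [308.1 189.8  22.1  46.3]
scene flap_green 0.8 [273.3 213.7  46.8  28.3]
{'fx': 410.51743853365656, 'fy': 410.51743853365656, 'cx': 252.8780494727615, 'cy': 190.9137232142882, 'R': array([[ 0.63802471,  0.7699108 ,  0.01272082],
       [ 0.48613624, -0.3899393 , -0.78206068],
       [-0.59715662,  0.5051581 , -0.62307245]]), 't': array([-413.39021801, -123.3819564 , 1255.92248817])}
side flap_amber 0.85 [262.1 172.1  32.8  34.9]
side flap_blue 0.79 [235.2 255.2  42.7  42.2]
side flap_green 0.9 [247.6 235.2  35.1  31.3]
{'fx': 442.66369058968604, 'fy': 442.66369058968604, 'cx': 259.4208745974687, 'cy': 197.9344270363554, 'R': array([[-0.99900974, -0.04007969, -0.01931755],
       [-0.01154225,  0.65277768, -0.7574616 ],
       [ 0.04296889, -0.75648855, -0.65259386]]), 't': array([ 557.60348117,   57.23872903, 1032.23336766])}
0.5
```

View pics/scene0.png

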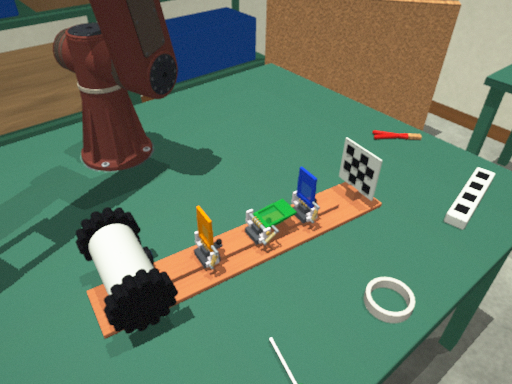

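View pics/side0.png

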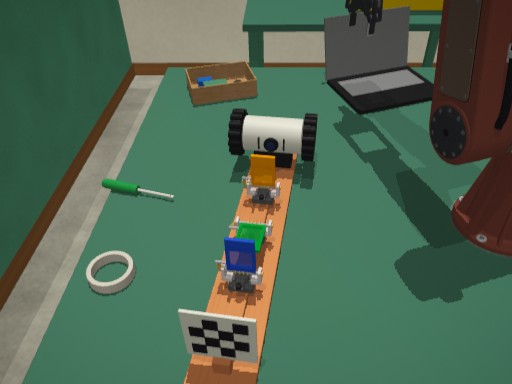

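```bash
python3 - <<'E'
import cv2
a=cv2.imread('pics/scene0.png')[130:300,140:390];b=cv2.imread('pics/side0.png')[90:340,170:350]
cv2.imwrite('pics/scene0c.png',cv2.resize(a,None,fx=3.2,fy=3.2,interpolation=2))
cv2.imwrite('pics/side0c.png',cv2.resize(b,None,fx=2.4,fy=2.4,interpolation=2))
E
```

```text
(no output)
```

View pics/scene0c.png

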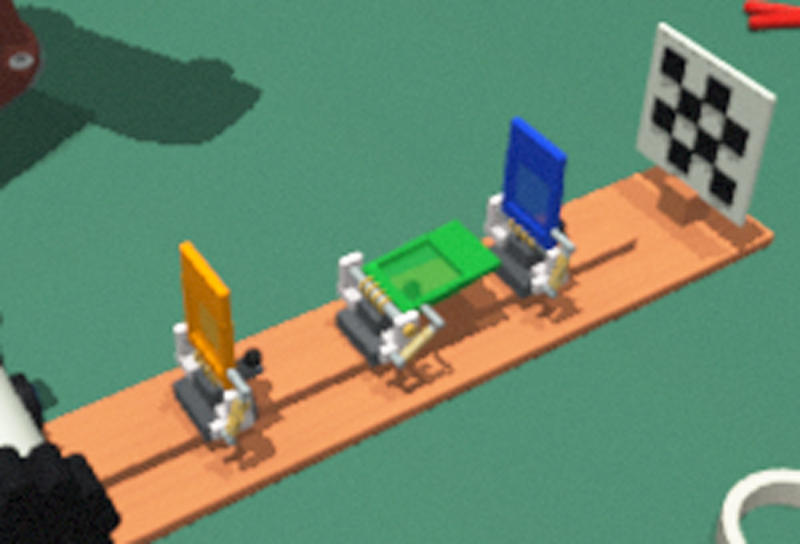

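View pics/side0c.png

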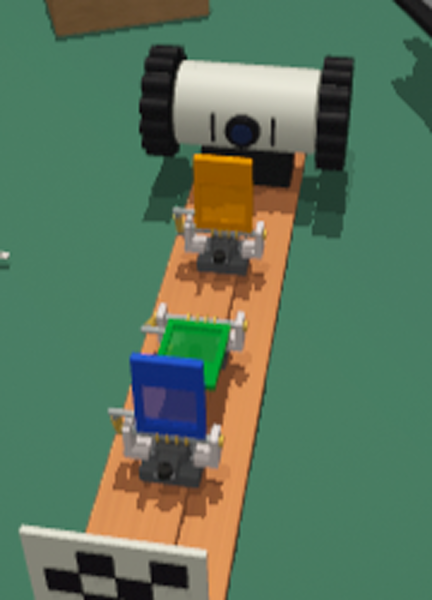

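```bash
cat >> h.py <<'E'
def P(n):
    c=get_calibration(n);K=np.array([[c['fx'],0,c['cx']],[0,c['fy'],c['cy']],[0,0,1]])
    return K@np.c_[c['R'],c['t']]
def tri(a,b):
    X=cv2.triangulatePoints(P('scene'),P('side'),np.array(a,float).reshape(2,1),np.array(b,float).reshape(2,1));return (X[:3]/X[3]).ravel()
def sc(x,y):return (140+x/3.2-.35,130+y/3.2-.35)
def si(x,y):return (170+x/2.4-.3,90+y/2.4-.3)
def proj(n,X):
    q=P(n)@np.r_[X,1];return q[:2]/q[2]
E
python3 - <<'E'
from h import *
pts={'amb_near':((182,243),(252,157)),'amb_far':((230,277),(196,155)),
'blue_near':((513,119),(204,363)),'blue_far':((565,157),(133,355)),
'chart_near':((663,25),(207,553)),'chart_far':((774,98),(22,528))}
for k,(a,b) in pts.items():
    X=tri(sc(*a),si(*b));print(k,X.round(1),proj('scene',X)-sc(*a))
E
```

```text
amb_near [523.2 -46.6 153.4] [-0.19148664 -0.157419  ]
amb_far [574.2 -44.2 158. ] [0.40732623 0.30680049]
blue_near [554.9 214.8 150.3] [0.09937019 0.05919592]
blue_far [609.6 209.4 151.5] [-0.31022091 -0.16436126]
chart_near [545.3 386.5 159.8] [-0.27713281 -0.13857727]
chart_far [663.1 370.8 159.9] [0.10446647 0.03645075]
```

```bash
cat >> h.py <<'E'
def onz(n,px,z):
    c=get_calibration(n);d=c['R'].T@np.array([(px[0]-c['cx'])/c['fx'],(px[1]-c['cy'])/c['fy'],1]);o=-c['R'].T@c['t']
    return o+d*(z-o[2])/d[2]
E
python3 - <<'E'
from h import *
im=cv2.imread('pics/scene0.png')[190:340,70:260];cv2.imwrite('pics/rov_s.png',cv2.resize(im,None,fx=4,fy=4,interpolation=2))
im=cv2.imread('pics/side0.png')[95:215,210:340];cv2.imwrite('pics/rov_i.png',cv2.resize(im,None,fx=4.5,fy=4.5,interpolation=2))
E
```

```text
(no output)
```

View pics/rov_s.png

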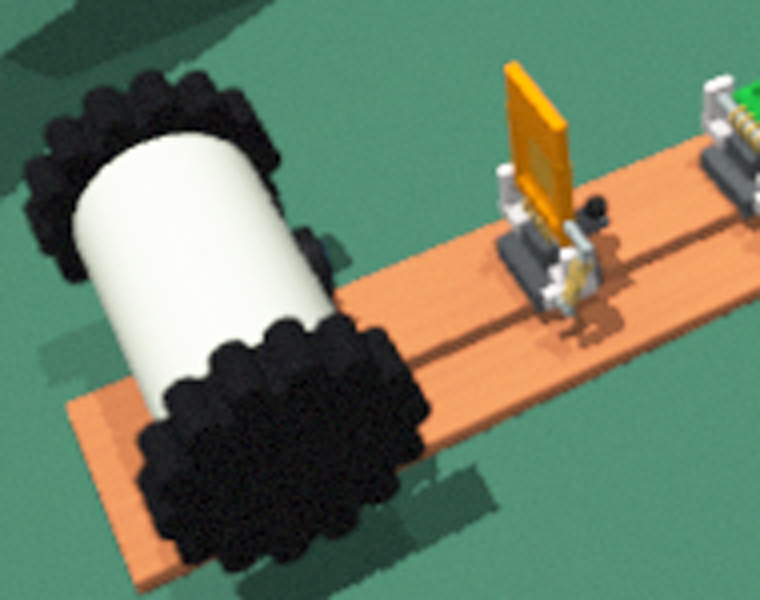

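View pics/rov_i.png

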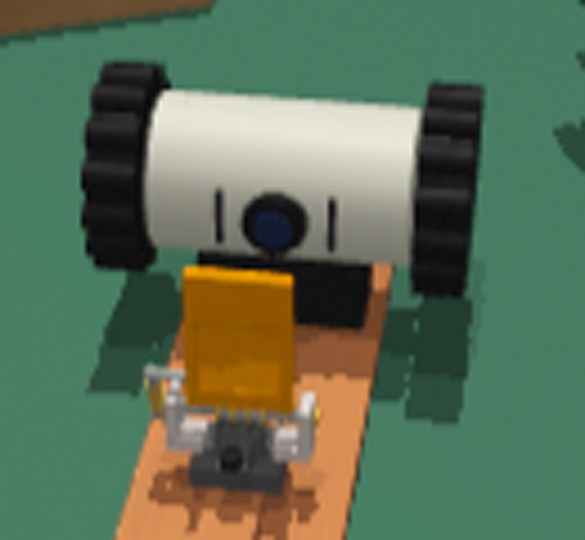

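```bash
python3 - <<'E'
from h import *
for z in(90,100,110):print(z,onz('scene',(176.6,292),z).round(),onz('scene',(150.5,253.8),z).round())
L=tri((152,253),(210+274/4.5,95+223/4.5));print('lens',L)
a=np.radians(7.4)
print(solve_ik([548.7-.129*52,-45.4-.99*52,128],[180,0,-7.4]),get_calibration('wrist')['mount'].round(2))
for yaw in(-7.4,-97.4,82.6,172.6):print(yaw,solve_ik([542,-97,250],[180,0,yaw]))
E
```

```text
90 [ 636. -169.   90.] [ 524. -160.   90.]
100 [ 643. -172.  100.] [ 533. -163.  100.]
110 [ 650. -175.  110.] [ 542. -167.  110.]
lens [ 534.81241801 -161.68077608  103.67068275]
[-1.74387211e+01  9.90874289e+00  1.07301858e+02 -2.54444375e-14
  6.27893987e+01 -1.00387211e+01] [[   1.     -0.      0.      0.75]
 [  -0.      0.96    0.27  -69.96]
 [  -0.     -0.27    0.96 -141.06]
 [   0.      0.      0.      1.  ]]
-7.4 [-1.74504800e+01  2.48059804e+00  1.01462594e+02 -2.54444375e-14
  7.60568080e+01 -1.00504800e+01]
-97.4 [-1.74504800e+01  2.48059804e+00  1.01462594e+02 -2.54444375e-14
  7.60568080e+01  7.99495200e+01]
82.6 [ -17.45047996    2.48059804  101.46259399    0.           76.05680797
 -100.05047996]
172.6 None
```

```bash
python3 - <<'E'
from h import *
goto([542,-97,300],[180,0,-7.4])
grip(0)
o=get_obs();print(o['t'],o['tcp_pos'],o['ee_rot'],o['grip_width'],o['wrist_force'])
np.save('w.npy',np.r_[o['tcp_pos'],o['ee_rot']])
save('wrist','w1.png')
for d in spot_in('flap_amber','wrist')[:2]:print(round(d['score'],2),np.round(d['extent'],1))
c=get_calibration('wrist')
from scipy.spatial.transform import Rotation as R
T=np.eye(4);T[:3,:3]=R.from_euler('xyz',o['ee_rot'],degrees=True).as_matrix();T[:3,3]=o['tcp_pos']
M=np.linalg.inv(T@c['mount'])
for X in([523.2,-46.6,152],[574.2,-44.2,152]):
    q=M@np.r_[X,1];print(c['fx']*q[0]/q[2]+c['cx'],c['fy']*q[1]/q[2]+c['cy'])
E
```

```text
3.2083 [542.01306981 -96.92464071 300.03086299] [-1.79998562e+02 -2.94721523e-03 -7.39307898e+00] -0.008036834056177283 [-1.07808521 -0.62354437 -0.27036952]
0.74 [264.1 120.4  79.3  15.2]
224.75605357652483 126.86810243364249
281.4506258254518 116.55794477297034
```

View pics/w1.png

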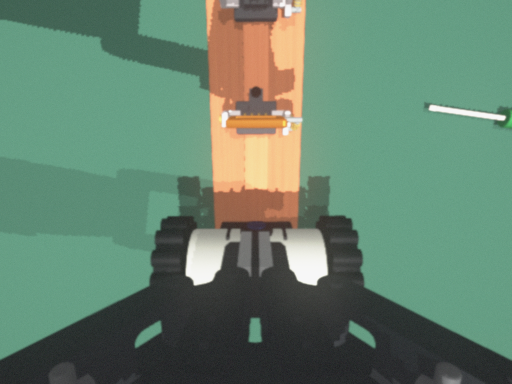

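```bash
python3 - <<'E'
from h import *
u=np.array([.1288,.9917,0]);b=np.array([542,-97,0.])
def s(k): 
    o=get_obs();print(k,round(o['t'],2),o['tcp_pos'].round(1),np.round(o['wrist_force'],1))
move_l(b+[0,0,127],speed=150);s('down')
move_l(b+30*u+[0,0,127],speed=100);s('near')
for d in(50,65,80,94):
    move_l(b+d*u+[0,0,127],speed=80);s(d)
save('side','side1.png');save('scene','scene1.png')
E
python3 - <<'E'
import cv2,numpy as np
a=cv2.imread('pics/scene1.png')[130:300,140:390];b=cv2.imread('pics/side1.png')[90:340,170:350]
a=cv2.resize(a,(480,326));b=cv2.resize(b,(300,416))
c=np.zeros((416,780,3),np.uint8);c[:326,:480]=a;c[:,480:]=b
cv2.imwrite('pics/c1.png',c)
E
```

```text
down 4.61 [543.  -97.3 128.2] [ 0.5 -0.3  0.1]
near 5.06 [546.1 -66.9 127.4] [-0.3 -0.3  0.3]
50 5.46 [548.6 -47.  127.1] [-0.  -1.1  0.3]
65 5.8 [550.3 -31.8 126.9] [-0.4  0.2  0.1]
80 6.14 [552.3 -17.  127. ] [-0.  -0.7  0. ]
94 6.47 [554.1  -3.2 127. ] [-0.1 -0.3  0.9]
```

View pics/c1.png

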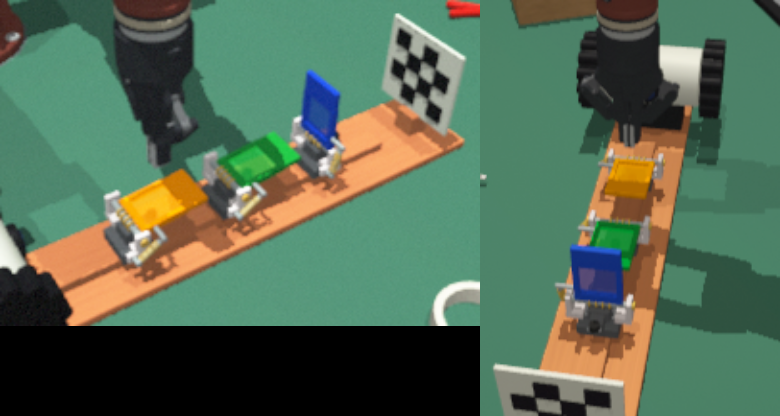

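Amber (composite (160,200) and (632,180)) is lying down, green is still down and blue is upright. Next I retreat straight up and check again.

```bash
python3 - <<'E'
from h import *
p=get_obs()['tcp_pos'];move_l([p[0],p[1],280],speed=150);wait(0.5)
o=get_obs();print(o['t'],o['tcp_pos'],o['wrist_force'])
a=save('side','side2.png');b=save('scene','scene2.png')
for c in('scene','side'):
    for n in('flap_amber','flap_blue','flap_green'):
        for d in spot_in(n,c)[:1]:print(c,n,round(d['score'],2),np.round(d['extent'],1))
v=np.zeros((416,780,3),np.uint8);v[:326,:480]=cv2.resize(b[130:300,140:390],(480,326));v[:,480:]=cv2.resize(a[90:340,170:350],(300,416))
cv2.imwrite('pics/c2.png',v[...,::-1])
E
```

```text
8.2333 [554.10854544  -3.71841429 279.91440976] [-0.18841989 -0.54742919  0.45812251]
scene flap_amber 0.74 [222.9 235.8  51.4  34.9]
scene flap_blue 0.96 [307.5 189.3  21.4  46.4]
scene flap_green 0.9 [272.6 216.3  43.   36.3]
side flap_amber 0.87 [258.8 195.2  33.   23.5]
side flap_blue 0.56 [239.7 255.1  32.9  40.8]
```

View pics/c2.png

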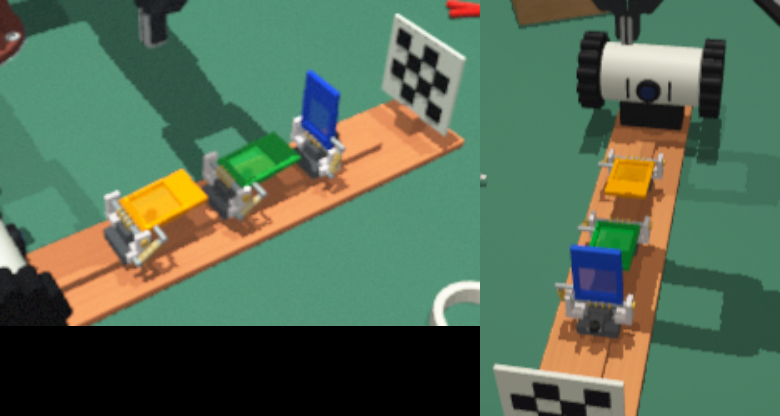

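The picture shows amber lying flat at (160,200), green down at (255,160) and blue upright at (320,105). The gripper is well clear, so I'm handing in.

```bash
python3 -c "
from station import *
sign_off()"
```

```text
the job is handed in; nothing more can be done
```

The amber filter is tipped over towards the chart and lying down. I lowered the closed gripper between the rover and the amber filter, pushed the bar along the rail until it went past its snap point, then lifted straight up clear. I handed in at about 8.5 s.

- **Final state:** after lifting clear, both fixed cameras showed amber lying down, green still down and blue still upright.
- **Forces:** the wrist force readings, taken between moves, never passed about 1.3 N.
- **What disagreed:** the network did not find green in the last side view, where blue partly hides it, but it shows plainly in that picture and was found in the scene view. Early triangulation put the amber bar's top corners at 153 and 158 mm, against 152 mm by the text. The wrist camera's view of the bar agreed to a few pixels with the position I used.

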